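# Brake the centrifuge rotor, then hold its lid open

### The job

Press the centrifuge's red brake pedal right down to its stop and keep it there for about a second to be sure the rotor stands still, then let the pedal come up, lift the yellow centrifuge lid by its front bar and hold it open at 50 degrees from shut (within 5 degrees) so that a colleague can check the rotor. The lid falls shut by itself, so do not let it drop, and finish while still holding it steady at that angle. Leave the tube rack, beaker and bottle where they are.

Things in the scene. Friction and masses are not known exactly. Their poses are not given: they have to be found in the camera images.
- centrifuge: White bench centrifuge, fixed to the bench, an open-topped shell 220 (its x) x 240 (its y) x 120 mm high with the rotor inside. Origin: centre of its underside, on the bench. Its -x face is the grey control panel and faces the robot more or less.
- cover (a joint): Angle of the yellow lid (rad): 0 shut and level (at the start), grows as the front edge rises, 0.873 = 50 degrees open, stop at 1.40. Let go, it falls shut from every angle: plain hinge, light damping, no spring. Lid and bar weigh 0.44 to 0.7 kg; 2 to 4 N at the bar lift it.
- cover_bar (a point): Middle of the lid's round dark steel front bar: 12 mm thick, level, 110 mm long along the centrifuge's y, its ends on 12 mm arms from the lid's front edge. Bar axis 48 mm in front of lid edge and shell, 128 mm above the bench when shut, nothing below it. It can roll between fingers that pinch it, so the gripper may keep pointing down. Axes: x to the hinge, y along the bar, z out of the lid's top.
- cover_hinge (a point): Middle of the lid's hinge axis, at the far side of the centrifuge (105 mm from its centre along its +x), 128 mm above the bench, along the centrifuge's y. The bar moves on a circle of radius 263 mm about it. The lid is a yellow slab 215 mm from hinge to front edge, 240 wide, 16 thick; hinge and bar lie in its mid-plane.
- brake_base: Grey cast foot of the rotor brake, fixed to the bench, 150 (its x) x 100 (its y) mm, 10 mm thick, with two 45 mm high ears that carry the pedal. Origin: centre of its underside, on the bench. It stands left or right of the centrifuge.
- brake_pedal (a joint): Angle of the red pedal (rad): 0 up at rest, grows as it is pressed down, 0.32 at its stop. A spring brings it back up; pressed at the pad it takes about 2.5 N to start and 6 N at the stop.
- brake_pad (a point): Middle of the top of the pedal's black rubber tread (50 x 60 mm), the place to press: 85 mm from the pedal's hinge, about 69 mm above the bench at rest, about 27 mm lower at the stop. The pedal is a red plate 112 x 70 x 8 mm, hinged at its far end (+x of the brake base) 34 mm above the bench, its free end towards the robot, sloping up 19 degrees at rest.
- tube_rack: Bystander: blue rack of capped test tubes, 80 x 160 mm, 95 mm high, loose. Origin: centre of its underside. It stands on the other side of the centrifuge from the brake.
- beaker: Bystander: empty glass beaker, 70 mm across, 90 mm high, loose. Origin: centre of its underside.
- reagent: Bystander: brown glass bottle, 66 mm across, 140 mm high, loose. Origin: centre of its underside.
Things that resemble listed ones, but are neither listed nor needed, are in the scene too. Several things have the shape of the brake_base; the one meant has the colours described above.

How it is judged (in metres and radians):
On the way, in this order (a step that is already met when the one before it is completed fails the run):
1. the brake pedal is held at its stop (above 0.29 rad) for half a second while the lid is still shut (value of joint brake_pedal above 0.29 rad and value of joint cover below 0.05 rad), for 0.5 s.
2. the pedal has come back up, the lid still shut (value of joint brake_pedal below 0.08 rad and value of joint cover below 0.05 rad), for 0.1 s.
3. the robot holds the lid open at 50 degrees, within 5 degrees (value of joint cover between 0.785 and 0.96 rad and contact force between any of the fingers, the arm and cover above 0.5 N), for 0.3 s.
At the end, for the whole second after the job is handed in: The lid stands steady (under 0.1 rad/s) at 50 degrees, within 5 degrees (0.785 to 0.960 rad), held by the robot (contact over 0.5 N) and by nothing else; the brake pedal is back up (below 0.08 rad); rack, beaker and bottle stand within 30 mm of where they were, not tipped (all of step 3 and velocity of joint cover between -0.1 and 0.1 rad/s and value of joint brake_pedal below 0.08 rad and contact force between cover and tube_rack below 0.2 N and contact force between cover and beaker below 0.2 N and contact force between cover and reagent below 0.2 N and distance of each of tube_rack, beaker, reagent from where it was at the start of the episode below 0.03 m and angle between each of tube_rack, beaker, reagent's own z axis and vertical below 0.3 rad); the arm keeps its last pose, push and grip.
It fails at once if the lid is dropped (closing faster than 3 rad/s) (velocity of joint cover below -3 rad/s).
It fails at once if the tube rack is moved more than 30 mm or tipped (distance of tube_rack from where it was at the start of the episode above 0.03 m or angle between tube_rack's own z axis and vertical above 0.3 rad).
It fails at once if the beaker is moved more than 30 mm or tipped (distance of beaker from where it was at the start of the episode above 0.03 m or angle between beaker's own z axis and vertical above 0.3 rad).
It fails at once if the brown bottle is moved more than 30 mm or tipped (distance of reagent from where it was at the start of the episode above 0.03 m or angle between reagent's own z axis and vertical above 0.3 rad).
It also fails if it takes over 61 s, if anything falls off the work surface, if the arm or the gripper's body presses on something with over 40 N, if the wrist force passes 120 N, or if a joint passes its speed limit or range.

### The arm

A 6-joint arm with a two-finger parallel gripper is mounted at the origin on the work surface. World frame = base frame: x ahead of the robot, y to its left, z up, the work surface at z = 0. Lengths are in m, angles in degrees, forces in N, time in s.
With the tool pointing down it reaches from about 0.35 to 0.875 m from the base axis. Payload 4.2 kg.
Tool frame: the origin (TCP) lies on the centre line of the jaws, within the pads' length; the fingertips stand 19 mm ahead of it and the grasp point (between the pads) is the TCP; x points along the fingers, y is the direction in which the jaws open and shut, and the axes are right-handed (so a half turn about x gives the same grasp; the last joint's range is limited). The gripper opens to 87 mm and grips with 3 to 60 N. Pads are 19 mm wide; open, the fingers measure 117 mm over their backs; the gripper's body (75 mm by 190 mm) begins 51 mm behind the grasp point.
Start: joints at [88.9, 22.042, 0.453, 0, -68.411, -14.817], TCP at [0.171, 0.601, 0.216] pointing down, gripper open.
Joint ranges: [-179.83, 179.83], [-69.29, 118.12], [-61.27, 80.66], [-181.25, 117.63], [-171.15, -9.14], [-177.46, 177.46]. Speed limits (degrees/s): [159.86, 159.86, 180, 180, 180, 180].

### API

Orientations are given as a 3x3 rotation matrix whose columns are the frame's x, y, z axes.
In Python, from station import * gives the robot as it stands.
- The arm moves only by the shell command python3 -m creep 'ROWS'. ROWS is JSON, a list of rows, each a list of 5 numbers: the opening, from 0 (shut) to 1 (fully open), then the shift along the world's x, y, z in mm, then the turn about the world's z in rad. In form: [[jaw, x, y, z, turn], ...]. A call has exactly 8 rows; each row is the pose to reach, as a shift and turn from the pose measured when the call began; what a row does not reach only later rows make up. A row lasts 1/10 s, in which the tool goes at most 50 mm and 8.59 degrees, less where a joint would pass 70% of its speed; a pose out of reach is approached as far as the arm can. A call with a gripper value outside its range is refused whole. The fingers move at their own pace and stop on an object; the grip force is fixed at half the most. Time passes only in rows, so rows that repeat a pose let the fingers close, or fill a call up. It gives the time, the measured TCP pose, the force and the opening at its end, in the units of the state.
- sense(): the state, without advancing time (a new reading comes with each control period).
- capture(name): name is "scene" or "top" or "wrist"; returns a dict with "image" (400x640x3 uint8, blue, green, red), "z_map" (400x640 float32, m along the optical axis (not along the pixel's ray), 0 where there is no reading), "mtx" (3x3 intrinsics, pixels), "eye" and "attitude" of the camera in the world. Camera axes: x right, y up, looking along -z (the intrinsics and any distortion apply to the point x, -y, -z); pixel columns grow to the right and rows downward; lengths in m; the calibration is good to about 2 mm. A picture is of the moment at which its call begins.
- finish_job(): hands the job in, once; it reports no verdict.
Trained networks look in a picture, given as the dict that the camera call returned (one of the last four; its "shot" number tells which), for a name from the list of things; names that differ only in an ending like _2 or _b are one class to them, and where a whole thing is asked for, a point or a joint stands for the part that bears it (a point fixed in the world has none). Each returns a list of dicts, best first, with "confidence" (0 to 1); they miss things now and then, are a little off and sometimes report something else, mostly with a low value. They report only what shows in the picture. A call takes as long as a camera call. They do not tell look-alikes from the thing itself.
- look_for(picture, thing): "box" ([left, top, right, bottom] in pixels, round what is visible of it).
- mark_of(picture, thing): "centre" ([column, row] in pixels: a listed point, or the origin of a listed thing).
The state is a dict: "time_s": time; "joints": joint angles; "joint_velocities": joint speeds; "effort": joint torques, N m; "tcp_pos": TCP position; "ee_rot": TCP orientation; "wrist_force": force on the tool from outside, world axes, zero at the start; "moment": the same for the moment, N m; "gripper_width": opening from 0.0 (shut) to 1.0 (fully open).
Only numpy, scipy, OpenCV 4.12 (cv2) and the standard library are available. Lean on these libraries where they do the work, as an engineer would, in place of code of your own. Each camera call takes 0.05 s, during which the arm holds its last target.

## Working session

There is one attempt and no reset: what is moved stays moved. The work goes in short steps, Python scripts to look and compute and a shell command to move; the robot and the scene stay as the last step left them, time stands still between calls to the robot, and variables do not carry over. Pictures are saved under pics/ and viewed, and the job is handed in when it is done.

```bash
ls; mkdir -p pics; cat > h.py <<'E'
from station import *
import numpy as np, cv2
def pt(c,u,v,d=None):
    K=c["mtx"]; K=np.array(K); d=c["z_map"][int(round(v)),int(round(u))] if d is None else d
    p=np.array([(u-K[0,2])/K[0,0]*d, -(v-K[1,2])/K[1,1]*d, -d])
    return np.array(c["eye"])+np.array(c["attitude"])@p
E
python3 - <<'E'
from h import *
print(sense())
for n in ("scene","top"):
    c=capture(n); cv2.imwrite(f"pics/{n}0.png",c["image"]); print(n,c.keys(),c["eye"],c["mtx"])
    for t in ("centrifuge","cover_bar","cover_hinge","brake_base","brake_pad","tube_rack","beaker","reagent"):
        for r in mark_of(c,t)[:4]:
            u,v=r["centre"]
            try: print(t,np.round([u,v],1),round(r["confidence"],2),np.round(pt(c,u,v),3))
            except Exception as e: print(t,r,e)
E
```

```text
pics
{'time_s': 0.0, 'joints': array([ 8.89008782e+01,  2.20907645e+01,  3.80765035e-01, -2.96673078e-02,
       -6.84112947e+01, -1.48171076e+01]), 'joint_velocities': array([ 0.0227761 ,  0.10009977,  0.04948472, -0.00050386, -0.01680624,
        0.01072762]), 'effort': array([ 1.22604065e-04, -3.90660739e+01,  1.87397414e+01,  4.21984211e+00,
        1.09288501e-02, -1.87434866e-04]), 'tcp_pos': array([0.17119882, 0.6004588 , 0.21486456]), 'ee_rot': array([[-5.21987272e-04, -2.74414759e-01, -9.61611287e-01],
       [-2.10731023e-03, -9.61608981e-01,  2.74415244e-01],
       [-9.99997643e-01,  2.16965457e-03, -7.63293789e-05]]), 'wrist_force': array([0.22276501, 0.22646178, 0.99605523]), 'moment': array([-0.07724006,  0.02590908,  0.00587986]), 'gripper_width': 0.9981211778778201}
scene dict_keys(['image', 'z_map', 'mtx', 'eye', 'attitude', 'shot']) [ 1.12822227 -0.37999629  0.81500443] [[366.31785204   0.         316.48110304]
 [  0.         366.31785204 195.03743894]
 [  0.           0.           1.        ]]
cover_bar [277.2 187.5] 0.66 [ 0.315  0.085 -0.001]
cover_hinge [309.4 
[... 810 characters left out ...]
]
cover_bar [348.7 228. ] 0.95 [ 0.452 -0.015  0.004]
cover_hinge [375.4 133.4] 0.58 [ 0.741 -0.098 -0.001]
brake_base [165.9 221.2] 0.88 [0.469 0.514 0.057]
brake_base [178.3 148.3] 0.87 [0.68  0.483 0.062]
brake_base [244.7 290.8] 0.71 [0.272 0.284 0.065]
brake_base [222.6 217.5] 0.69 [0.48  0.351 0.065]
brake_pad [173.4 152.6] 0.89 [0.667 0.496 0.064]
brake_pad [220.6 222.5] 0.86 [0.465 0.356 0.066]
brake_pad [238.4 299.1] 0.79 [0.25  0.301 0.069]
brake_pad [156.3 231.8] 0.78 [0.438 0.535 0.076]
tube_rack [458.  203.1] 0.71 [ 0.524 -0.329  0.059]
beaker [450.  145.7] 0.71 [ 0.688 -0.304  0.078]
beaker [349.  227.3] 0.48 [ 0.455 -0.017  0.   ]
reagent [240.1 144.6] 0.91 [0.683 0.298 0.106]
```

View pics/top0.png

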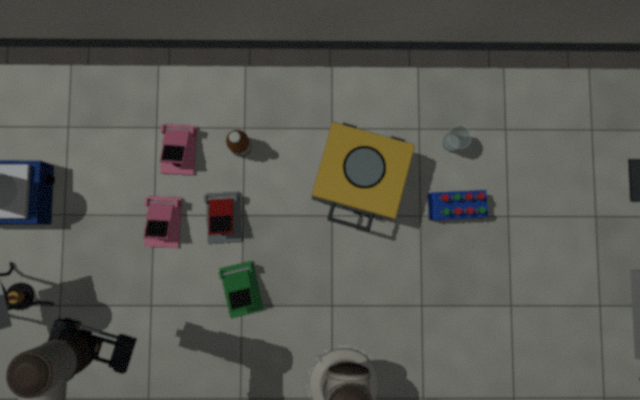

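View pics/scene0.png

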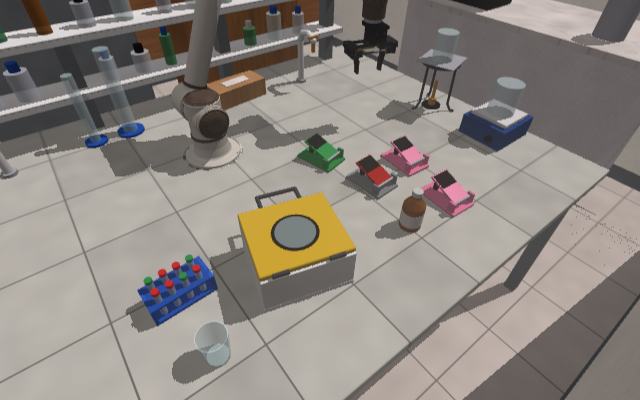

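Four things have the brake's shape in the top view: pink at (178,150), pink at (163,222), grey with a red pedal at (222,217), and green at (242,290). Only the one at (222,217) has a grey foot and a red pedal. I'll confirm it in a crop and measure it along with the bar.

```bash
python3 - <<'E'
from h import *
c=capture("top"); im=c["image"]
a=cv2.resize(im[180:260,190:260],None,fx=5,fy=5,interpolation=cv2.INTER_CUBIC)
b=cv2.resize(im[190:250,310:410],None,fx=4,fy=4,interpolation=cv2.INTER_CUBIC)
W=np.zeros((400,760,3),np.uint8); W[:a.shape[0],:a.shape[1]]=a; W[:b.shape[0],355:355+b.shape[1]]=b
cv2.imwrite("pics/crop1.png",W)
K=c["mtx"]; H,Wd=c["z_map"].shape
v,u=np.mgrid[0:H,0:Wd]; d=c["z_map"]
P=np.stack([(u-K[0,2])/K[0,0]*d,-(v-K[1,2])/K[1,1]*d,-d],-1)@np.array(c["attitude"]).T+c["eye"]
hsv=cv2.cvtColor(im,cv2.COLOR_BGR2HSV)
# lid yellow
m=(hsv[...,0]>18)&(hsv[...,0]<32)&(hsv[...,1]>150)&(abs(P[...,2]-.136)<.012)
m=cv2.morphologyEx(m.astype(np.uint8),cv2.MORPH_OPEN,np.ones((3,3)))
q=P[m>0]; print("yellow n",len(q),q[:,2].mean())
# project to z=.136 plane via ray
r=cv2.minAreaRect(q[:,:2].astype(np.float32)); print("lid rect",r, cv2.boxPoints(r))
# bar
s=(u>320)&(u<405)&(v>200)&(v<240)&(d>0)&(P[...,2]>.1)&(P[...,2]<.15)&(m==0)
q=P[s]; print("bar pts",len(q)); 
for vv,uu in np.argwhere(s)[::6]: print(uu,vv,np.round(P[vv,uu],3),im[vv,uu])
# red
red=((hsv[...,0]<8)|(hsv[...,0]>172))&(hsv[...,1]>150)&(u>200)&(u<245)&(v>190)&(v<245)
print("red",np.round(P[red].mean(0),3))
blk=(im.max(-1)<45)&(u>203)&(u<240)&(v>205)&(v<240)&(P[...,2]>.04)
print("blk",blk.sum(),np.round(np.median(P[blk],0),3), cv2.minAreaRect(P[blk][:,:2].astype(np.float32)), P[blk][:,2].min(),P[blk][:,2].max())
f=(u>198)&(u<248)&(v>185)&(v<250)&(P[...,2]>.004)
print("foot",cv2.minAreaRect(P[f][:,:2].astype(np.float32)))
E
```

```text
yellow n 4935 0.1355759738607483
lid rect ((0.6089113354682922, -0.04653745889663696), (0.2342810034751892, 0.21221977472305298), 74.59382629394531) [[ 0.47549477 -0.13127957]
 [ 0.6800888  -0.18765788]
 [ 0.7423279   0.03820466]
 [ 0.53773385  0.09458296]]
bar pts 458
327 201 [0.525 0.053 0.101] [45 53 53]
333 201 [0.522 0.038 0.137] [41 76 86]
334 202 [0.519 0.035 0.134] [33 57 64]
333 203 [0.517 0.037 0.133] [41 43 41]
339 203 [0.517 0.021 0.134] [45 75 85]
335 204 [0.514 0.032 0.134] [36 41 35]
343 204 [0.514 0.01  0.136] [39 75 86]
341 205 [0.514 0.013 0.101] [50 55 55]
347 205 [ 0.511 -0.001  0.135] [40 77 90]
334 206 [0.509 0.034 0.13 ] [40 42 40]
350 206 [ 0.509 -0.009  0.134] [42 75 85]
333 207 [0.506 0.038 0.136] [43 46 45]
353 207 [ 0.506 -0.018  0.131] [39 68 78]
332 208 [0.503 0.04  0.133] [43 45 40]
357 208 [ 0.503 -0.029  0.133] [40 71 83]
332 209 [0.5   0.04  0.135] [43 40 41]
359 209 [ 0.5   -0.034  0.133] [46 68 76]
331 210 [0.498 0.043 0.131] [44 43 41]
362 210 [ 0.498 -0.043  0.129] [40 60 67]
330 211 [0.495 0.046 0.135] [53 53 50]
365 211 [ 0.496 -0.052  0.119] [
[... 1927 characters left out ...]
34] [54 55 53]
361 227 [ 0.451 -0.039  0.136] [42 43 40]
367 227 [ 0.451 -0.056  0.132] [41 42 39]
356 228 [ 0.449 -0.026  0.126] [61 63 61]
362 228 [ 0.448 -0.042  0.135] [41 40 40]
369 228 [ 0.449 -0.061  0.132] [48 49 46]
362 229 [ 0.446 -0.042  0.13 ] [44 44 42]
368 229 [ 0.446 -0.058  0.134] [40 37 33]
366 230 [ 0.443 -0.052  0.136] [43 43 43]
367 231 [ 0.44  -0.056  0.13 ] [47 49 49]
red [0.497 0.357 0.053]
blk 337 [0.461 0.355 0.068] ((0.4486187994480133, 0.2432064563035965), (0.29218950867652893, 0.049528755247592926), 83.11216735839844) 0.05533976913590677 1.510136779430672
foot ((0.4836995005607605, 0.2669687867164612), (0.18848343193531036, 0.3304339349269867), 0.4532787799835205)
```

View pics/crop1.png

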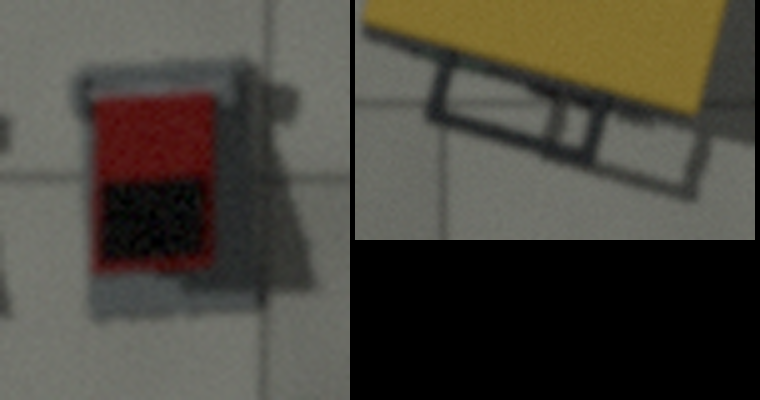

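The crop confirms it: grey foot and red pedal with a black pad at top-view (220.6,223.6), which is about (0.463, 0.356, 0.068). The bar runs from (330,219) to (369,230), 110 mm long, with its middle near (0.459,-0.007). That agrees with the lid rectangle, yaw about -15.4°, and with the hinge at (0.713,-0.076). Next I move above the pad with the jaws shut.

```bash
python3 -m creep '[[0,36,-30,0,-0.1],[0,73,-61,0,-0.2],[0,110,-92,0,-0.3],[0,146,-122,0,-0.4],[0,183,-153,0,-0.5],[0,219,-183,0,-0.6],[0,256,-214,0,-0.7],[0,292,-245,0,-0.8]]'; python3 -m creep '[[0,0,0,-15,0],[0,0,0,-30,0],[0,0,0,-45,0],[0,0,0,-60,0],[0,0,0,-75,0],[0,0,0,-90,0],[0,0,0,-90,0],[0,0,0,-90,0]]'
```

```text
time_s: 1.75
tcp_pos: [0.4647, 0.3546, 0.2162]
ee_rot: [[0.0, -0.883, -0.47], [0.0, -0.47, 0.883], [-1.0, -0.001, 0.0]]
wrist_force: [0.2, 0.9, -0.2]
gripper_width: 0.359
time_s: 2.55
tcp_pos: [0.465, 0.3548, 0.1265]
ee_rot: [[0.001, -0.883, -0.47], [0.0, -0.47, 0.883], [-1.0, -0.001, -0.0]]
wrist_force: [0.0, -0.1, -0.3]
gripper_width: 0.003
```

```bash
python3 -m creep '[[0,-2,1,-10,0],[0,-2,1,-20,0],[0,-2,1,-30,0],[0,-2,1,-35,0],[0,-2,1,-40,0],[0,-2,1,-45,0],[0,-2,1,-50,0],[0,-2,1,-50,0]]'; python3 - <<'E'
from h import *
c=capture("scene"); im=c["image"]
cv2.imwrite("pics/press1.png",cv2.resize(im[120:240,290:450],None,fx=4.5,fy=4.5,interpolation=cv2.INTER_CUBIC))
E
```

```text
time_s: 3.35
tcp_pos: [0.4627, 0.3554, 0.0758]
ee_rot: [[-0.0, -0.883, -0.47], [-0.001, -0.47, 0.883], [-1.0, 0.0, -0.001]]
wrist_force: [-0.2, 0.1, -0.1]
gripper_width: 0.002
```

View pics/press1.png

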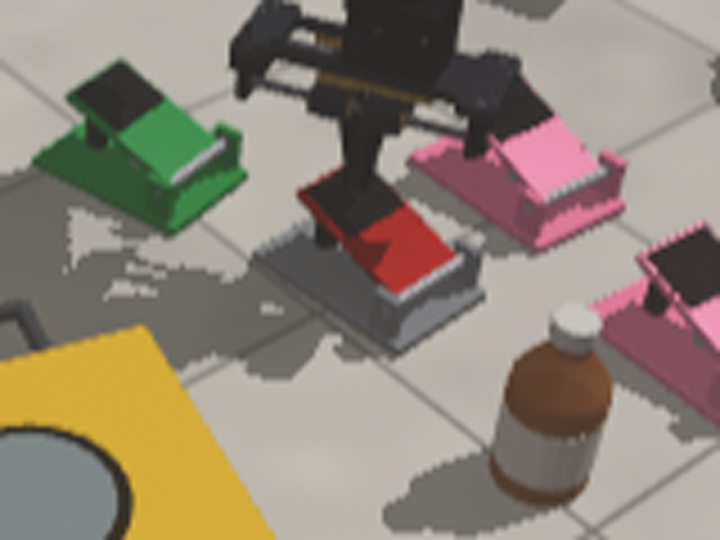

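The fingertips are over the middle of the black pad (crop 365,195) and the force is near zero. I'll check with depth before pressing further.

```bash
python3 - <<'E'
from h import *
s=sense(); print(s["tcp_pos"],s["wrist_force"])
c=capture("scene")
# crop px (x,y)-> full: 290+x/4.5,120+y/4.5
for x,y in [(310,190),(340,225),(400,200),(390,285),(440,260),(365,195),(362,180),(365,150),(320,240)]:
    u,v=290+x/4.5,120+y/4.5; print((x,y),np.round(pt(c,u,v),3))
c=capture("wrist"); cv2.imwrite("pics/w1.png",c["image"])
E
```

```text
[0.46289029 0.35563966 0.07626368] [-0.13867065 -0.44896576 -0.05204943]
(310, 190) [0.446 0.328 0.076]
(340, 225) [0.479 0.329 0.063]
(400, 200) [ 0.427  0.452 -0.002]
(390, 285) [0.532 0.332 0.04 ]
(440, 260) [0.53  0.386 0.036]
(365, 195) [0.467 0.365 0.067]
(362, 180) [0.479 0.346 0.097]
(365, 150) [0.476 0.348 0.121]
(320, 240) [0.444 0.346 0.018]
```

View pics/w1.png

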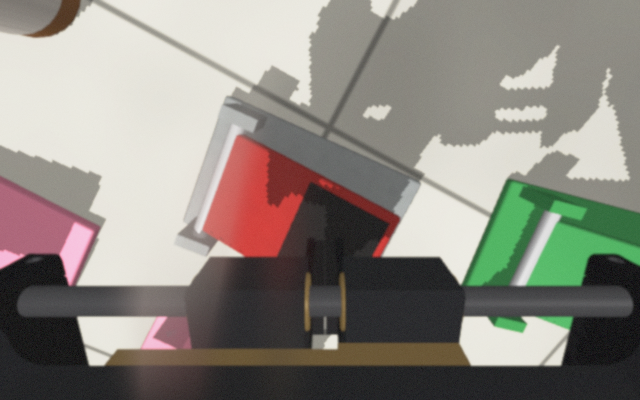

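```bash
python3 -m creep '[[0,0,0,-2,0],[0,0,0,-4,0],[0,0,0,-6,0],[0,0,0,-8,0],[0,0,0,-8,0],[0,0,0,-8,0],[0,0,0,-8,0],[0,0,0,-8,0]]'; python3 - <<'E'
from h import *
print(sense()["wrist_force"])
c=capture("scene"); im=c["image"]
cv2.imwrite("pics/press2.png",cv2.resize(im[120:240,290:450],None,fx=4.5,fy=4.5,interpolation=cv2.INTER_CUBIC))
E
```

```text
time_s: 4.3
tcp_pos: [0.4632, 0.356, 0.0689]
ee_rot: [[0.001, -0.883, -0.47], [0.001, -0.47, 0.883], [-1.0, -0.002, 0.0]]
wrist_force: [0.5, -0.1, 0.2]
gripper_width: 0.003
[ 0.53732234 -0.07947903  0.17733299]
```

View pics/press2.png

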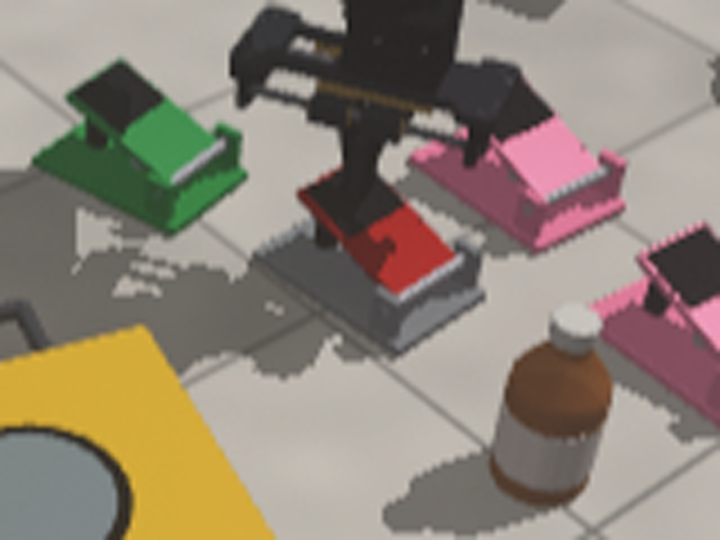

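The gripper has come down 7 mm and the pedal is still up, so the tip is higher than I expected. I'll keep going in small steps.

```bash
python3 -m creep '[[0,0,0,-2,0],[0,0,0,-4,0],[0,0,0,-6,0],[0,0,0,-8,0],[0,0,0,-8,0],[0,0,0,-8,0],[0,0,0,-8,0],[0,0,0,-8,0]]'; python3 - <<'E'
from h import *
print(sense()["wrist_force"])
c=capture("scene"); im=c["image"]
cv2.imwrite("pics/press3.png",cv2.resize(im[120:200,330:420],None,fx=7,fy=7,interpolation=cv2.INTER_CUBIC))
c=capture("top"); im=c["image"]
cv2.imwrite("pics/press3t.png",cv2.resize(im[170:260,160:270],None,fx=6,fy=6,interpolation=cv2.INTER_CUBIC))
E
```

```text
time_s: 5.15
tcp_pos: [0.4633, 0.3562, 0.0611]
ee_rot: [[0.002, -0.883, -0.47], [0.001, -0.47, 0.883], [-1.0, -0.002, 0.0]]
wrist_force: [-0.3, -0.2, 3.4]
gripper_width: 0.008
[-0.30075986 -0.17402444  3.43816423]
```

View pics/press3.png

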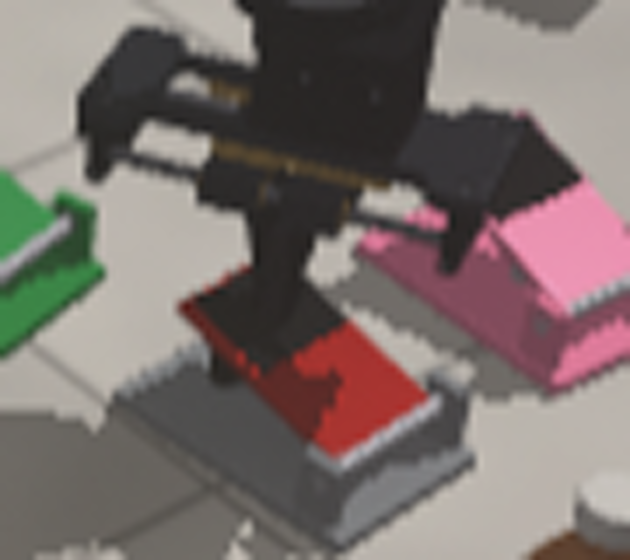

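View pics/press3t.png

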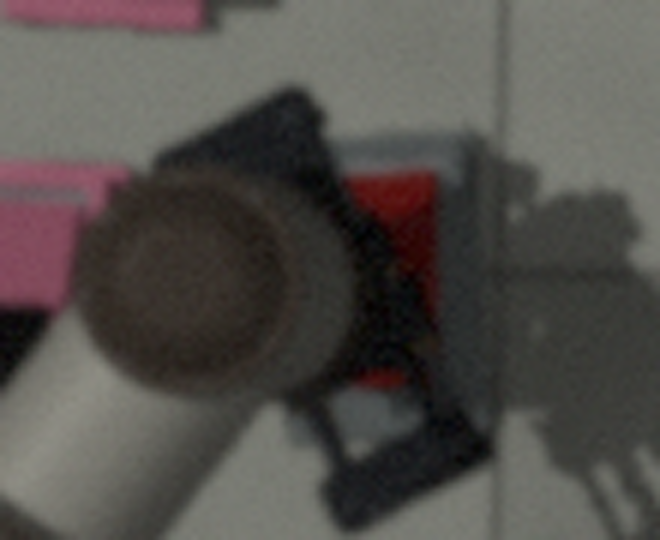

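There is contact now: 3.4 N at TCP z 0.061, so the tip touched at about 0.067 and the stop should be near 0.041. I continue to the stop.

```bash
python3 -m creep '[[0,0,0,-3,0],[0,0,0,-6,0],[0,0,0,-9,0],[0,0,0,-12,0],[0,0,0,-14,0],[0,0,0,-16,0],[0,0,0,-16,0],[0,0,0,-16,0]]'
```

```text
time_s: 6.05
tcp_pos: [0.4629, 0.3559, 0.0448]
ee_rot: [[0.001, -0.883, -0.47], [0.0, -0.47, 0.883], [-1.0, -0.001, -0.0]]
wrist_force: [-3.1, 0.4, 5.8]
gripper_width: 0.006
```

```bash
python3 -m creep '[[0,0,0,-1,0],[0,0,0,-2,0],[0,0,0,-3,0],[0,0,0,-4,0],[0,0,0,-4,0],[0,0,0,-4,0],[0,0,0,-4,0],[0,0,0,-4,0]]'; python3 - <<'E'
from h import *
print(sense()["wrist_force"])
c=capture("scene"); im=c["image"]
cv2.imwrite("pics/press4.png",cv2.resize(im[120:200,330:420],None,fx=7,fy=7,interpolation=cv2.INTER_CUBIC))
E
```

```text
time_s: 6.85
tcp_pos: [0.4623, 0.3558, 0.0408]
ee_rot: [[-0.0, -0.883, -0.47], [-0.0, -0.47, 0.883], [-1.0, 0.0, -0.0]]
wrist_force: [-4.8, 0.5, 5.8]
gripper_width: 0.007
[-4.78176196  0.47139698  5.76366864]
```

View pics/press4.png

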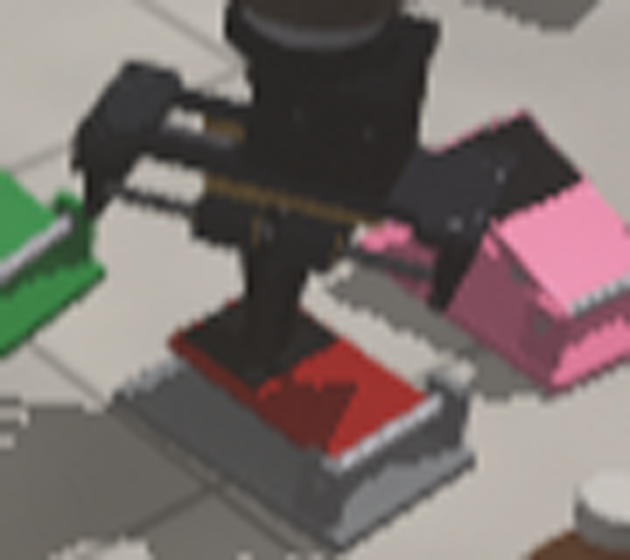

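The pedal is lower, but the force shows no hard stop yet. I go further.

```bash
python3 -m creep '[[0,0,0,-1,0],[0,0,0,-2,0],[0,0,0,-3,0],[0,0,0,-4,0],[0,0,0,-5,0],[0,0,0,-5,0],[0,0,0,-5,0],[0,0,0,-5,0]]'
```

```text
time_s: 7.7
tcp_pos: [0.4616, 0.3558, 0.0363]
ee_rot: [[-0.001, -0.882, -0.47], [-0.001, -0.47, 0.882], [-1.0, 0.001, -0.0]]
wrist_force: [-4.8, 0.6, 8.4]
gripper_width: 0.007
```

```bash
python3 -m creep '[[0,0,0,-1,0],[0,0,0,-2,0],[0,0,0,-3,0],[0,0,0,-4,0],[0,0,0,-4,0],[0,0,0,-4,0],[0,0,0,-4,0],[0,0,0,-4,0]]';  python3 - <<'E'
from h import *
print(sense()["wrist_force"])
c=capture("scene"); im=c["image"]
for x,y in [(200,345),(330,350),(400,400),(330,430)]: print(np.round(pt(c,330+x/7,120+y/7),3))
cv2.imwrite("pics/press5.png",cv2.resize(im[120:200,330:420],None,fx=7,fy=7,interpolation=cv2.INTER_CUBIC))
E
```

```text
time_s: 8.5
tcp_pos: [0.4616, 0.3559, 0.0358]
ee_rot: [[0.0, -0.882, -0.472], [-0.001, -0.472, 0.882], [-1.0, 0.0, -0.001]]
wrist_force: [-8.3, -2.8, 24.6]
gripper_width: 0.004
[-8.32312425 -2.75390109 24.59051822]
[0.444 0.332 0.042]
[0.481 0.384 0.038]
[0.526 0.387 0.036]
[0.522 0.344 0.036]
```

View pics/press5.png

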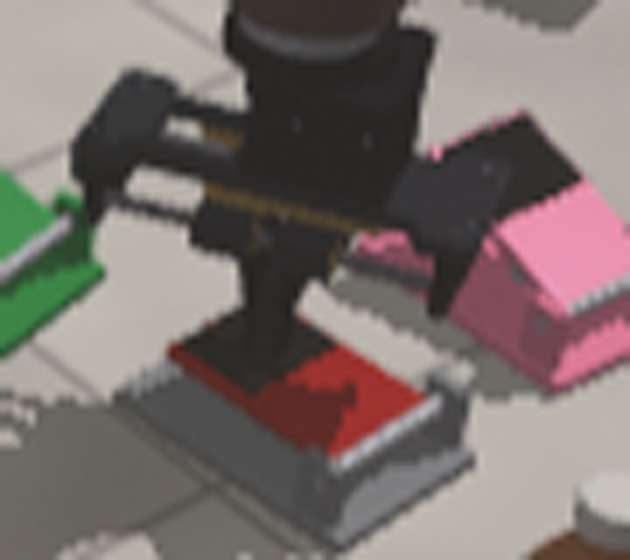

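The pedal is at its stop: TCP stalled at z 0.036, force up to 25 N, pedal plate level by depth (0.036 to 0.042). Hold for more than a second, then come up.

```bash
python3 -m creep '[[0,0,0,-3,0],[0,0,0,-3,0],[0,0,0,-3,0],[0,0,0,-3,0],[0,0,0,-3,0],[0,0,0,-3,0],[0,0,0,-3,0],[0,0,0,-3,0]]'; python3 -m creep '[[0,0,0,-3,0],[0,0,0,-3,0],[0,0,0,-3,0],[0,0,0,0,0],[0,0,0,10,0],[0,0,0,20,0],[0,0,0,30,0],[0,0,0,40,0]]'; python3 -m creep '[[0,0,0,20,0],[0,0,0,45,0],[0,0,0,75,0],[0,0,0,105,0],[0,0,0,135,0],[0,0,0,160,0],[0,0,0,170,0],[0.4,0,0,170,0]]'
python3 - <<'E'
from h import *
c=capture("scene"); im=c["image"]
cv2.imwrite("pics/rel.png",cv2.resize(im[80:220,290:450],None,fx=4,fy=4,interpolation=cv2.INTER_CUBIC))
E
```

```text
time_s: 9.35
tcp_pos: [0.4616, 0.3559, 0.0359]
ee_rot: [[0.001, -0.881, -0.473], [-0.001, -0.473, 0.881], [-1.0, -0.001, -0.001]]
wrist_force: [-8.3, -2.7, 22.8]
gripper_width: 0.006
time_s: 10.15
tcp_pos: [0.4608, 0.3551, 0.0757]
ee_rot: [[-0.001, -0.882, -0.472], [-0.002, -0.472, 0.882], [-1.0, 0.002, -0.001]]
wrist_force: [-0.3, 0.2, 0.0]
gripper_width: 0.006
time_s: 10.95
tcp_pos: [0.4606, 0.3553, 0.2465]
ee_rot: [[-0.001, -0.882, -0.472], [-0.001, -0.472, 0.882], [-1.0, 0.001, -0.0]]
wrist_force: [-0.3, -0.3, 0.1]
gripper_width: 0.041
```

View pics/rel.png

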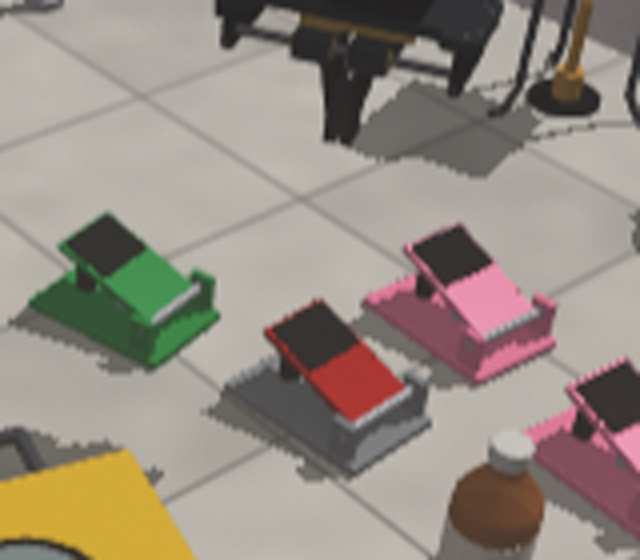

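The pedal is back up (crop 335,360). Next I measure the real fingertip height against the reported TCP.

```bash
python3 - <<'E'
from h import *
s=sense(); print(s["tcp_pos"],s["gripper_width"])
c=capture("scene")
for y in range(60,150,6):
  for x in (335,348):
    print((x,y),np.round(pt(c,290+x/4,80+y/4),3),end=" ")
  print()
E
```

```text
[0.46005033 0.35484271 0.24490568] 0.07150657569133188
(335, 60) [0.455 0.348 0.315] (348, 60) [0.487 0.328 0.335] 
(335, 66) [0.457 0.347 0.312] (348, 66) [0.489 0.326 0.331] 
(335, 72) [0.453 0.352 0.304] (348, 72) [0.488 0.328 0.326] 
(335, 78) [0.457 0.349 0.302] (348, 78) [ 0.07   0.791 -0.001] 
(335, 84) [0.462 0.344 0.301] (348, 84) [0.466 0.354 0.299] 
(335, 90) [0.466 0.341 0.299] (348, 90) [0.471 0.349 0.298] 
(335, 96) [0.462 0.346 0.291] (348, 96) [0.472 0.348 0.294] 
(335, 102) [0.456 0.354 0.28 ] (348, 102) [0.47  0.352 0.287] 
(335, 108) [0.456 0.354 0.275] (348, 108) [0.473 0.35  0.284] 
(335, 114) [0.461 0.35  0.274] (348, 114) [0.474 0.349 0.28 ] 
(335, 120) [0.458 0.354 0.266] (348, 120) [0.477 0.347 0.278] 
(335, 126) [0.456 0.357 0.26 ] (348, 126) [0.475 0.35  0.271] 
(335, 132) [0.454 0.359 0.253] (348, 132) [0.475 0.351 0.265] 
(335, 138) [ 0.157  0.687 -0.003] (348, 138) [0.477 0.349 0.262] 
(335, 144) [ 0.164  0.681 -0.005] (348, 144) [0.475 0.352 0.255]
```

The fingertips really sit about 4 mm above the reported TCP height, where 19 mm below was expected. So reported z reads about 23 mm low, while xy agrees. I account for that: grasping the bar at z 0.128 needs a reported z of about 0.104. Next, over the bar.

```bash
python3 -m creep '[[0.45,0,-45,0,-0.09],[0.45,0,-90,0,-0.19],[0.45,0,-136,0,-0.28],[0.45,0,-181,0,-0.38],[0.45,0,-226,0,-0.47],[0.45,0,-272,0,-0.57],[0.45,0,-317,0,-0.66],[0.45,0,-362,0,-0.76]]'; python3 -m creep '[[0.45,0,0,-15,0],[0.45,0,0,-30,0],[0.45,0,0,-45,0],[0.45,0,0,-60,0],[0.45,0,0,-70,0],[0.45,0,0,-70,0],[0.45,0,0,-70,0],[0.45,0,0,-70,0]]'
python3 - <<'E'
from h import *
c=capture("wrist"); cv2.imwrite("pics/w2.png",c["image"])
c=capture("top"); im=c["image"]
cv2.imwrite("pics/t2.png",cv2.resize(im[150:260,290:430],None,fx=5,fy=5,interpolation=cv2.INTER_CUBIC))
E
```

```text
time_s: 11.85
tcp_pos: [0.4583, -0.0093, 0.2422]
ee_rot: [[-0.01, -0.963, 0.269], [-0.001, 0.269, 0.963], [-1.0, 0.009, -0.003]]
wrist_force: [1.1, 0.5, -0.0]
gripper_width: 0.447
time_s: 12.65
tcp_pos: [0.4587, -0.0092, 0.1727]
ee_rot: [[-0.009, -0.963, 0.269], [-0.001, 0.269, 0.963], [-1.0, 0.008, -0.003]]
wrist_force: [0.3, 1.0, -1.0]
gripper_width: 0.447
```

View pics/w2.png

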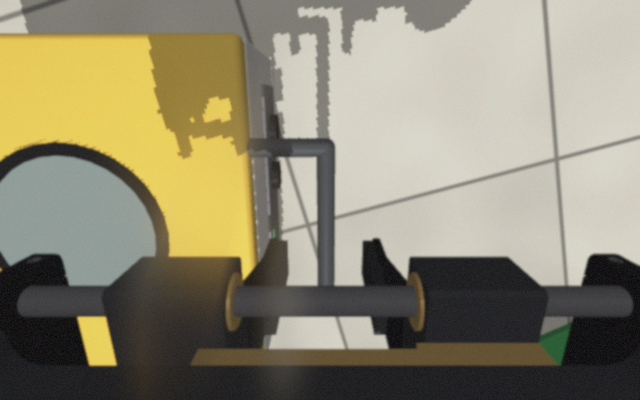

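View pics/t2.png

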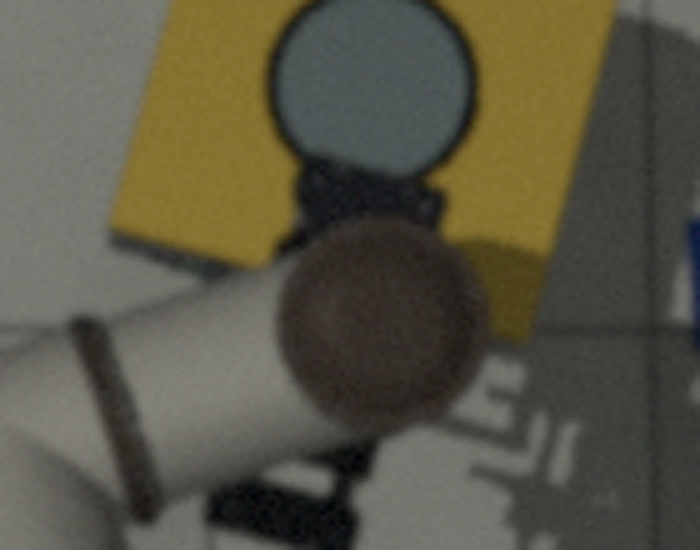

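The wrist view shows the bar (column 325) centred between the fingertips (287 and 365) and parallel to the pads, and the inner finger clears the lid edge. Descend and grip.

```bash
python3 -m creep '[[0.38,0,1,-12,0],[0.38,0,1,-24,0],[0.38,0,1,-36,0],[0.38,0,1,-48,0],[0.38,0,1,-58,0],[0.38,0,1,-68,0],[0.38,0,1,-68,0],[0.38,0,1,-68,0]]'; 
python3 - <<'E'
from h import *
c=capture("wrist"); cv2.imwrite("pics/w3.png",c["image"])
c=capture("scene"); im=c["image"]
cv2.imwrite("pics/s3.png",cv2.resize(im[130:290,210:370],None,fx=3.6,fy=3.6,interpolation=cv2.INTER_CUBIC))
E
```

```text
time_s: 13.55
tcp_pos: [0.459, -0.0082, 0.105]
ee_rot: [[-0.008, -0.963, 0.269], [-0.001, 0.269, 0.963], [-1.0, 0.008, -0.003]]
wrist_force: [0.1, -0.5, -0.0]
gripper_width: 0.38
```

View pics/w3.png

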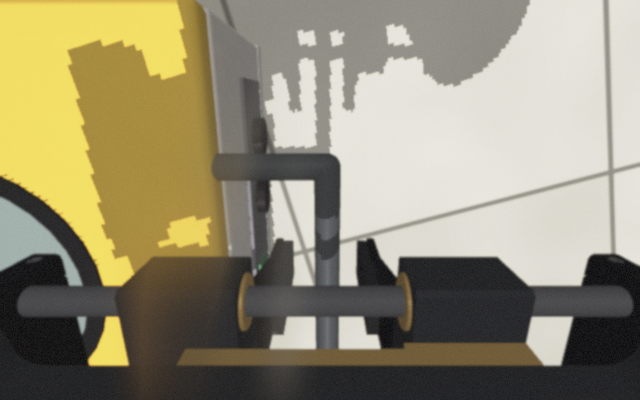

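View pics/s3.png

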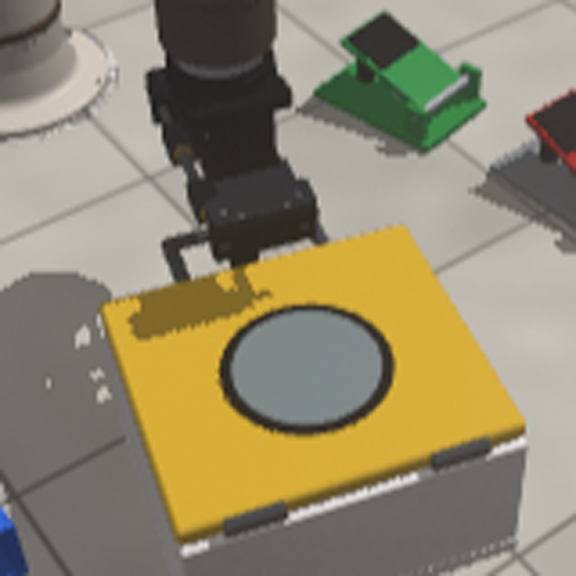

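The bar (column 327) is between the fingers. I go 3 mm lower and close.

```bash
python3 -m creep '[[0.38,0,0,-3,0],[0.38,0,0,-3,0],[0,0,0,-3,0],[0,0,0,-3,0],[0,0,0,-3,0],[0,0,0,-3,0],[0,0,0,-3,0],[0,0,0,-3,0]]'; python3 -c "
from h import *
print(sense()['wrist_force'],sense()['gripper_width'])"
```

```text
time_s: 14.45
tcp_pos: [0.4579, -0.0079, 0.1022]
ee_rot: [[-0.01, -0.963, 0.269], [-0.0, 0.269, 0.963], [-1.0, 0.009, -0.003]]
wrist_force: [-5.0, 4.2, 2.6]
gripper_width: 0.121
[-4.95085786  4.15283603  2.59300884] 0.12100793835102187
```

Gripped: width 10.5 mm on the 12 mm bar. Lift along the arc, first to 15°.

```bash
python3 -m creep '[[0,0,0,11,0],[0,1,0,23,0],[0,2,-1,34,0],[0,4,-1,46,0],[0,6,-2,57,0],[0,9,-2,68,0],[0,9,-2,68,0],[0,9,-2,68,0]]'; 
python3 - <<'E'
from h import *
c=capture("scene"); im=c["image"]
cv2.imwrite("pics/s4.png",cv2.resize(im[100:290,190:370],None,fx=3,fy=3,interpolation=cv2.INTER_CUBIC))
E
```

```text
time_s: 15.25
tcp_pos: [0.466, -0.0102, 0.1697]
ee_rot: [[-0.011, -0.963, 0.27], [-0.0, 0.27, 0.963], [-1.0, 0.011, -0.003]]
wrist_force: [-1.9, 0.9, -2.1]
gripper_width: 0.128
```

View pics/s4.png

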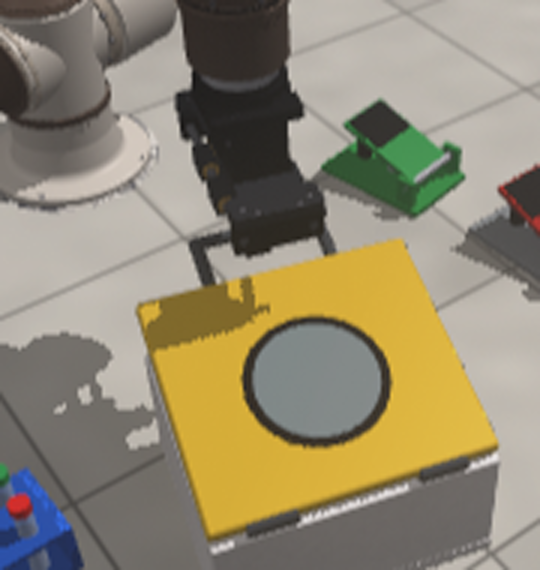

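The lid is up about 15° with the bar held. On to about 32°.

```bash
python3 -m creep '[[0,3,-1,11,0],[0,7,-2,22,0],[0,11,-3,32,0],[0,15,-4,43,0],[0,20,-6,53,0],[0,25,-7,63,0],[0,31,-9,73,0],[0,31,-9,73,0]]'; python3 -c "
from h import *
print(sense()['tcp_pos']-[.4579,-.0079,.1022],sense()['wrist_force'])"
```

```text
time_s: 16.1
tcp_pos: [0.4967, -0.0187, 0.245]
ee_rot: [[-0.012, -0.963, 0.27], [0.001, 0.27, 0.963], [-1.0, 0.012, -0.002]]
wrist_force: [-8.1, 6.3, 3.6]
gripper_width: 0.125
[ 0.03876021 -0.01083861  0.14279917] [-8.08004058  6.32840658  3.63322835]
```

```bash
python3 -m creep '[[0,7,-2,8,0],[0,13,-4,17,0],[0,20,-6,26,0],[0,28,-8,35,0],[0,35,-10,43,0],[0,43,-12,51,0],[0,52,-14,59,0],[0,52,-14,59,0]]'; python3 - <<'E'
from h import *
s=sense(); print(s['tcp_pos']-[.4579,-.0079,.1022],s['wrist_force'],s['joint_velocities'])
c=capture("scene"); im=c["image"]
cv2.imwrite("pics/s5.png",cv2.resize(im[50:290,150:390],None,fx=2.4,fy=2.4,interpolation=cv2.INTER_CUBIC))
K=c["mtx"]; d=c["z_map"]; v,u=np.mgrid[0:400,0:640]
P=np.stack([(u-K[0,2])/K[0,0]*d,-(v-K[1,2])/K[1,1]*d,-d],-1)@np.array(c["attitude"]).T+c["eye"]
hsv=cv2.cvtColor(im,cv2.COLOR_BGR2HSV)
m=(hsv[...,0]>18)&(hsv[...,0]<32)&(hsv[...,1]>150)&(P[...,2]>.1)&(d>0)&(u>200)&(u<380)&(v>150)
m=cv2.erode(m.astype(np.uint8),np.ones((3,3)))
q=P[m>0]; n=np.linalg.svd(q-q.mean(0),full_matrices=False)[2][2]; n*=np.sign(n[2])
print(len(q),"lid normal",n,"angle",np.degrees(np.arccos(n[2])), "resid",((q-q.mean(0))@n).std())
E
```

```text
time_s: 16.9
tcp_pos: [0.549, -0.0333, 0.3087]
ee_rot: [[-0.01, -0.963, 0.269], [-0.0, 0.269, 0.963], [-1.0, 0.01, -0.003]]
wrist_force: [-9.8, 3.7, 8.5]
gripper_width: 0.125
[ 0.09107619 -0.02535891  0.20651721] [-9.77155656  3.68069026  8.4819297 ] [ 0.30161945 -0.56980459 -1.83856779 -0.75619433  0.60333734 -0.30348213]
6566 lid normal [ 0.73949441 -0.20569343  0.64096664] angle 50.13606308150059 resid 0.0013968693092264058
```

View pics/s5.png

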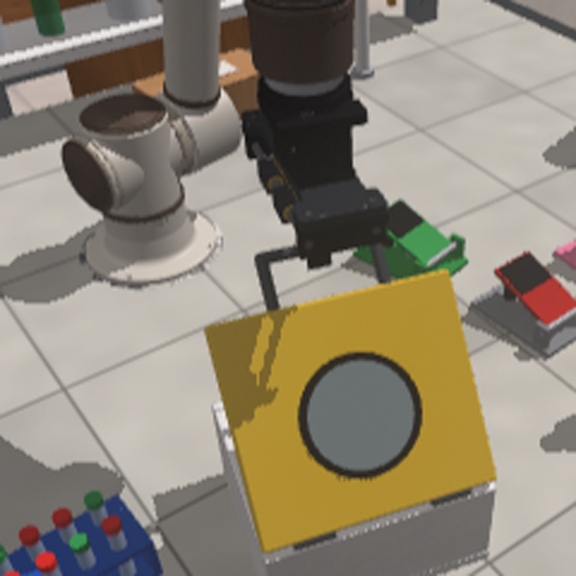

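The lid plane fit gives 50.1° and the bar is held. Hold still to settle, then re-check.

```bash
python3 -m creep '[[0,0,0,0,0],[0,0,0,0,0],[0,0,0,0,0],[0,0,0,0,0],[0,0,0,0,0],[0,0,0,0,0],[0,0,0,0,0],[0,0,0,0,0]]'; python3 - <<'E'
from h import *
for k in range(2):
    c=capture("scene"); im=c["image"]; s=sense(); print(s['tcp_pos'],s['wrist_force'],s['gripper_width'])
    K=c["mtx"]; d=c["z_map"]; v,u=np.mgrid[0:400,0:640]
    P=np.stack([(u-K[0,2])/K[0,0]*d,-(v-K[1,2])/K[1,1]*d,-d],-1)@np.array(c["attitude"]).T+c["eye"]
    hsv=cv2.cvtColor(im,cv2.COLOR_BGR2HSV)
    m=(hsv[...,0]>18)&(hsv[...,0]<32)&(hsv[...,1]>150)&(P[...,2]>.1)&(d>0)&(u>200)&(u<380)&(v>150)
    m=cv2.erode(m.astype(np.uint8),np.ones((3,3)))
    q=P[m>0]; n=np.linalg.svd(q-q.mean(0),full_matrices=False)[2][2]
    print("angle",np.degrees(np.arccos(abs(n[2]))))
cv2.imwrite("pics/s6.png",im)
E
```

```text
time_s: 17.75
tcp_pos: [0.5484, -0.0331, 0.3083]
ee_rot: [[-0.011, -0.963, 0.269], [0.0, 0.269, 0.963], [-1.0, 0.01, -0.003]]
wrist_force: [-1.3, 2.0, -1.0]
gripper_width: 0.129
[ 0.54837849 -0.03308242  0.30836376] [-1.07342461  1.53629474 -0.24316683] 0.12671391694623232
angle 49.98058751497738
[ 0.54837462 -0.0331032   0.30838035] [-1.97701535  2.11235135 -0.15445616] 0.12518951459538796
angle 49.961394096458186
```

View pics/s6.png

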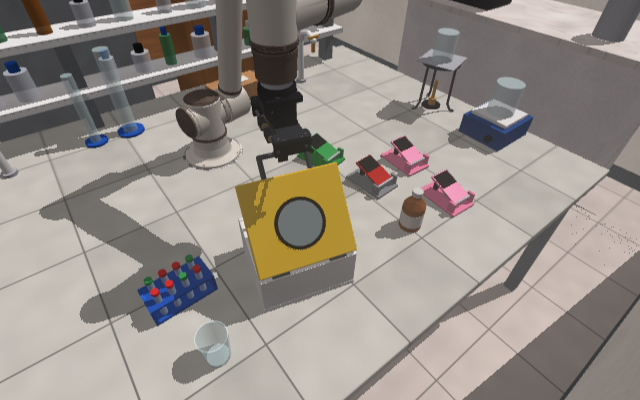

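The lid is steady at 50.0° and the bar is gripped. The rack (178,290), beaker (213,345) and bottle (412,213) are unmoved, and the pedal is up. I'm handing in.

```bash
python3 -c "
from station import *
print(finish_job())"
```

```text
the job is handed in; nothing more can be done
None
```

I pressed the red brake pedal to its stop, let it come back up, then lifted the lid by its bar and handed in while holding it at 50°. The interface gave no verdict.

- **Brake:** the gripper stalled against the stop with 23–25 N showing, and I held it there for more than a second. A picture afterwards showed the pedal fully up, before I touched the lid.
- **Lid:** a plane fit to the depth image gave 50.0° twice in a row. The bar was gripped at about 11 mm opening and the arm was still.
- **Rack, beaker and bottle:** they looked unmoved and upright in the last picture. I did not measure their positions again.
- **Disagreement:** the fingertips were about 23 mm higher than the reported tool position and the stated geometry implied. I found this at the pedal, confirmed it by depth, and corrected for it when gripping the bar.

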